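Stretch the silver bangle

TASK

Slip the silver bangle from the tray over the top of the blue stretcher so that it lies flat on the column's shoulder, and let go of it. Then press the stretcher's spring lever down until its arm stands in the green band, without going into the red, and finish while still holding it there. Leave the other two bangles and the other things on the bench alone.

Things in the scene. Friction and masses are not known exactly. Their poses are not given: they have to be found in the camera images.
- silver_bangle: Silver-grey child's bangle: a plain ring, outside diameter 56, inside diameter 46, 14 tall, about 60 g; starts lying flat on the tray floor. Origin: centre of its underside, z along the ring's axis. The three bangles differ only in colour and swap places. This is the one to stretch
- silver_mid (a point): centre of the silver bangle: on its axis, 7 mm above its underside
- brass_bangle: Yellow brass child's bangle: a plain ring, outside diameter 56, inside diameter 46, 14 tall, about 60 g; starts lying flat on the tray floor. Origin: centre of its underside, z along the ring's axis. The three bangles differ only in colour and swap places. Leave it alone
- copper_bangle: Reddish copper child's bangle: a plain ring, outside diameter 56, inside diameter 46, 14 tall, about 60 g; starts lying flat on the tray floor. Origin: centre of its underside, z along the ring's axis. The three bangles differ only in colour and swap places. Leave it alone
- tray: dark steel bench tray, fixed to the table, 330 (its x) by 200 (its y), rim 12 high and 4 thick, floor 4 mm above the table. Origin: centre of its underside. The bangles lie in a row along its x, about 90 apart, so there is most room for fingers along its y
- stretcher: blue bangle stretcher, fixed to the table: base plate 130 (its x) by 190 (its y, -55 to +135) by 18 high, and an upright round column, 44 to 54 in diameter, its axis through the origin. The hand lever points to its +y; a white upright scale plate (3 thick, heights 35 to 120) with a green and a red band stands 22 to the -x side of the lever. Origin: centre of the column at table height; z up
- seat (a point): centre of the column's steel shoulder (54 in diameter), 100 mm above the table, z up; a seated bangle lies flat on it, underside at this height. Above it stand six small jaws, on a 40 mm circle at rest, to height 118 and a cone nose, 39 narrowing to 20 in diameter, top at height 130. The jaws spread into the bangle as the lever is pressed
- press_lever (a joint): spring-loaded lever, rad: 0 fully up at rest, grows as pressed, stop at 0.80; springs back when let go. At value v the arm stands 0.52 - v above level. Its centre line is in the green band from 0.375 to 0.525 (at the middle, 0.45, the bar's centre is 86 mm above the table) and in the red from 0.63. Push on the bar: about 4 N at first, 9 N in the green, 14 N at the stop
- lever_hinge (a point): hinge axis of the lever, 70 mm from the column axis towards the stretcher's +y, 75 mm above the table; the axis runs along the stretcher's x
- lever_grip (a point): centre of the black round cross bar at the lever's end, 16 in diameter and 70 long along the stretcher's x, 160 mm from the hinge; it is pressed from above. It moves with the lever; at rest 155 mm above the table
- tub: clear open plastic tub, 110 x 150 x 55 tall, loose on the table. Leave it alone. Origin: centre of its underside
- pot: small white pot with a yellow cap, 44 in diameter, 60 tall, loose. Leave it alone. Origin: centre of its underside
- pliers: pliers with green handles, about 120 long, lying on the table. Leave them alone. Origin: under the pivot
- mallet: hammer lying on the table. Leave it alone. Origin: on its underside
- punch_block: grey block 60 x 40 x 25 with three steel punches standing in it, 40 tall in all, loose. Leave it alone. Origin: centre of its underside
Things that resemble listed ones, but are neither listed nor needed, are in the scene too. There is more than one size of the silver_bangle; the one meant has the size given above.

How it is judged:
On the way, in this order (a step that is already met when the one before it is completed fails the run):
1. the silver bangle lies flat on the shoulder, let go, with the lever still up (horizontal distance between silver_mid and seat below 0.005 m and z of silver_mid in the frame of seat between 0.004 and 0.01 m and angle between the z axis of silver_bangle and the z axis of seat, either way round below 0.12 rad and contact force between each of the fingers, the arm and silver_bangle below 0.05 N and value of joint press_lever below 0.1 rad), for 0.2 s.
2. the lever is held in the green band with the bangle on the shoulder (horizontal distance between silver_mid and seat below 0.005 m and z of silver_mid in the frame of seat between 0.004 and 0.01 m and angle between the z axis of silver_bangle and the z axis of seat, either way round below 0.12 rad and value of joint press_lever between 0.37 and 0.53 rad and contact force between any of the fingers, the arm and press_lever above 2 N), for 0.3 s.
At the end, for the whole second after the job is handed in: The robot still presses the lever (over 2 N) and holds it still in the green band (0.37 to 0.53 rad); the silver bangle lies flat (within 0.12 rad) on the shoulder, within 5 mm of the column's axis, its centre 4 to 10 mm above the shoulder, at rest and not touched by the robot (all of step 2 and contact force between each of the fingers, the arm and silver_bangle below 0.05 N and velocity of joint press_lever between -0.05 and 0.05 rad/s and linear speed of silver_bangle below 0.02 m/s); the arm keeps its last pose, push and grip.
It fails at once if the lever is pressed into the red band (past 0.64 rad) (value of joint press_lever above 0.64 rad).
It fails at once if another bangle is moved more than 20 mm (distance of any of brass_bangle, copper_bangle from where it was at the start of the episode above 0.02 m).
It fails at once if another thing on the bench is moved more than 20 mm (distance of any of tub, pot, pliers, mallet, punch_block from where it was at the start of the episode above 0.02 m).
It also fails if it takes over 51 s, if anything falls off the work surface, if the arm or the gripper's body presses on something with over 40 N, if the wrist force passes 120 N, or if a joint passes its speed limit or range.

ROBOT

A 6-joint arm with a two-finger parallel gripper is mounted at the origin on the work surface. World frame = base frame: x ahead of the robot, y to its left, z up, the work surface at z = 0. Lengths are in m, angles in rad, forces in N, time in s.
With the tool pointing down it reaches from about 0.275 to 0.825 m from the base axis. Payload 4.9 kg.
Tool frame: the origin (TCP) lies midway between the tips of the shut fingers; the grasp point (between the pads) lies 19 mm behind it; z points along the fingers, y is the line along which they close (so a half turn about z gives the same grasp; the last joint's range is limited). The gripper opens to 85 mm and grips with 20 to 120 N. Pads are 22 mm wide; open, the fingers measure 114 mm over their backs; the gripper's body (76 mm by 85 mm) begins 54 mm behind the grasp point. The pads swing forward as they close: fully open they stand 13 mm farther back than shut.
Start: joints at [-1.306, 0.326, -0.193, 1.052, 0, 1.437], TCP at [0.214, -0.507, 0.231] pointing down, gripper open.
Joint ranges: [-2.65, 2.65], [-0.97, 1.79], [-1.3, 1.35], [-1.93, 2.1], [-1.47, 1.37], [-3.14, 3.14]. Speed limits (rad/s): [2.57, 2.57, 3.14, 3.14, 3.14, 3.14].

INTERFACE

Orientations are given as a rotation vector (axis times angle).
In Python, from station import read_state, grab_frame, hand_in gives the robot as it stands.
- The arm moves only by the tool jog_arm, never from a script. Its argument "plan" is text: rows parted by semicolons, each of 7 numbers parted by spaces: the shift along the tool's x, y, z in units of 10 cm (1.0 is 10 cm), then the turn, a rotation vector about the tool's x, y, z in units of 90 degrees (1.0 is 90 degrees), then the opening, from -1 (shut) to 1 (fully open). In form: x y z wx wy wz claw; .... A call has 1 to 10 rows; each row is the pose to reach, as a shift and turn from the pose commanded when the call began, along the tool's axes at that moment; what a row does not reach only later rows make up. A row lasts 1/10 s, in which the tool goes at most 50 mm and 8.59 degrees, less where a joint would pass 70% of its speed; a pose out of reach is approached as far as the arm can. A call with a number of a shift or a turn outside -1 to 1 is refused whole. A call with a gripper value outside its range is refused whole. The fingers move at their own pace and stop on an object; the grip force is fixed at half the most. Time passes only in rows, so rows that repeat a pose let the fingers close. It gives the time, the measured TCP pose, the force, the opening and the grip force at its end, in the units of the state.
- read_state(): the state, without advancing time (a new reading comes with each control period).
- grab_frame(name): name is "side" or "top" or "wrist"; returns a dict with "img" (384x512x3 uint8, red, green, blue), "camera_matrix" (3x3 intrinsics, pixels), "R" (3x3) and "t" (3): a world point X has camera coordinates R X + t. Camera axes: x right, y down, z forward; pixel columns grow to the right and rows downward; lengths in m; the calibration is good to about 2 mm. A picture is of the moment at which its call begins. There is no depth.
- hand_in(): hands the job in; it is judged then, once.
The state is a dict: "t": time; "joint_positions": joint angles; "qd": joint speeds; "joint_efforts": joint torques, N m; "position": TCP position; "eef_rot": TCP orientation; "ft_force": force on the tool from outside, world axes, zero at the start; "moment": the same for the moment, N m; "grip_width": finger opening in m; "grip_force": force on a finger pad.
Only numpy, scipy, OpenCV 4.12 (cv2) and the standard library are available. Lean on these libraries where they do the work, as an engineer would, in place of code of your own. Each camera call takes 0.05 s, during which the arm holds its last target. There are 200 camera calls.

## Working session

There is one attempt and no reset: what is moved stays moved. The work goes in short steps, Python scripts to look and compute and a tool call to move; the robot and the scene stay as the last step left them, time stands still between calls to the robot, and variables do not carry over. Pictures are saved under pics/ and viewed, at most 14 in all, crops included, and the job is handed in when it is done.

Besides the shell and the picture viewer there is one more tool, called after "Call:" as name(argument=value, ...), one argument or row to a line, values as JSON. jog_arm: Moves the arm, as the interface text tells. Its arguments: {"type":"object","properties":{"plan":{"type":"string"}},"required":["plan"]}

```bash
ls; mkdir -p pics; cat > h.py <<'E'
import numpy as np, cv2
from station import read_state, grab_frame, hand_in
from scipy.spatial.transform import Rotation as Ro
def snap(n,f):
    d=grab_frame(n); cv2.imwrite(f'pics/{f}.png',cv2.cvtColor(d['img'],cv2.COLOR_RGB2BGR))
    np.savez(f'pics/{f}.npz',**d); return d
def ray(d,u,v,z):
    K,R,t=d['camera_matrix'],d['R'],np.ravel(d['t'])
    c=-R.T@t; r=R.T@np.linalg.solve(K,[u,v,1.]); return c+r*(z-c[2])/r[2]
def proj(d,X):
    p=d['camera_matrix']@(d['R']@np.array(X)+np.ravel(d['t'])); return p[:2]/p[2]
def togo(X):  # world -> tool shift in 10 cm
    s=read_state(); return Ro.from_rotvec(s['eef_rot']).inv().apply(np.array(X)-s['position'])*10
E
python3 - <<'E'
from h import *
a=snap('top','top0')['img'];b=snap('side','side0')['img']
s=read_state();print(s['t'],s['position'],s['eef_rot'],Ro.from_rotvec(s['eef_rot']).as_matrix().round(3))
cv2.imwrite('pics/t2.png',cv2.resize(cv2.cvtColor(a,cv2.COLOR_RGB2BGR),(800,600),interpolation=cv2.INTER_CUBIC))
cv2.imwrite('pics/s2.png',cv2.resize(cv2.cvtColor(b,cv2.COLOR_RGB2BGR),(800,600),interpolation=cv2.INTER_CUBIC))
E
```

```text
pics
0.1 [ 0.21341659 -0.50635661  0.23058367] [-3.07786451e+00 -6.21932247e-01  2.24011283e-04] [[ 0.922  0.388 -0.   ]
 [ 0.388 -0.922  0.001]
 [ 0.    -0.002 -1.   ]]
```

View pics/t2.png

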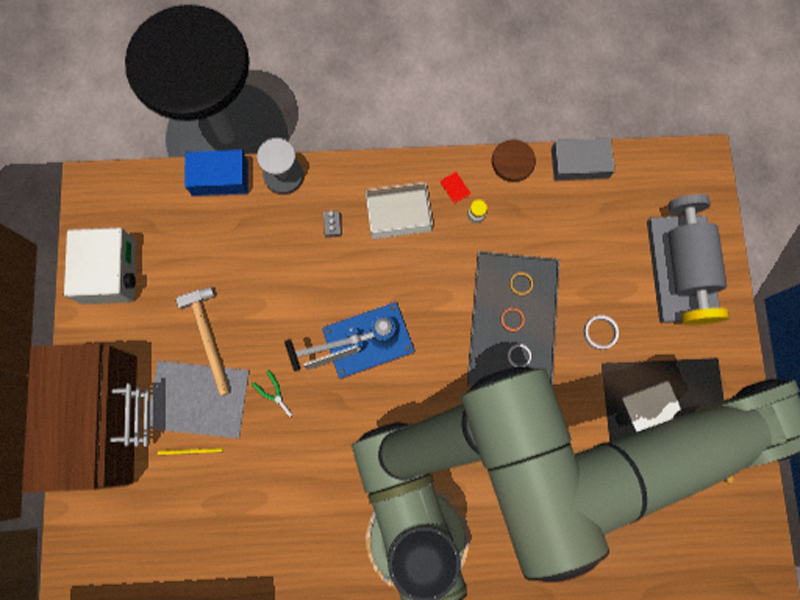

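View pics/s2.png

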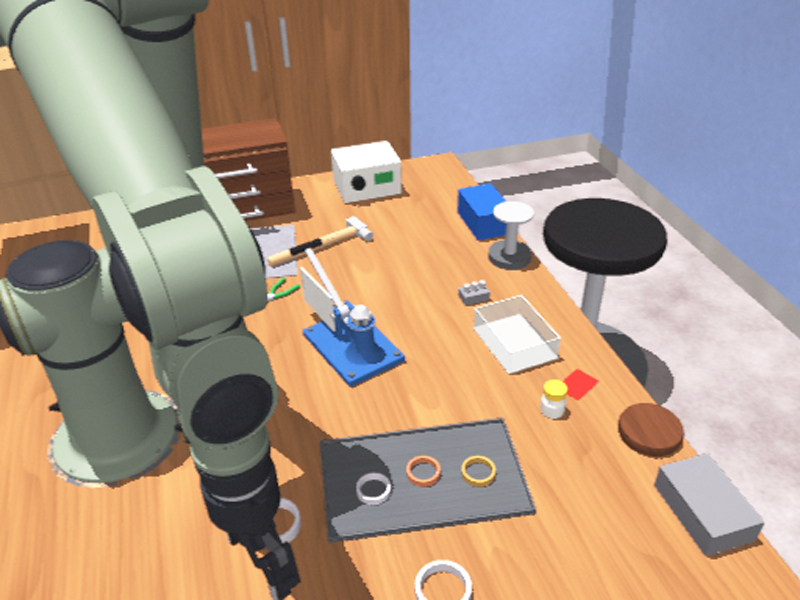

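Top view (800×600): the tray silver ring is at about (519,355), copper (513,320), brass (522,283), a larger silver decoy (601,332). The stretcher nose is at (383,327) and the black bar at (292,355). The side view confirms this, with silver at (374,489) and the nose at (361,316).

```bash
python3 - <<'E'
from h import *
d=dict(np.load('pics/top0.npz'));e=dict(np.load('pics/side0.npz'))
k=.64
for n,D,u,v,z in [('silver',d,519,355,.018),('copper',d,513,320,.018),('brass',d,522,283,.018),('decoy',d,601,332,.02),('nose',d,385,325,.13),('bar',d,292,355,.155),('bar e1',d,288,340,.155),('bar e2',d,297,370,.155),('tray1',d,479,253,.012),('tray2',d,558,261,.012),('b1',d,398,303,.018),('b2',d,413,352,.018),('b3',d,340,378,.018),('b4',d,323,325,.018),
 ('silverS',e,374,488,.011),('copperS',e,424,471,.011),('noseS',e,361,309,.13),('trayS',e,503,421,.012),('tray',e,534,512,.012),('tray',e,331,538,.012),('b',e,352,384,.018),('b',e,405,357,.018),('b',e,303,333,.018)]:
    print(n,ray(D,u*k,v*k,z).round(4))
a=np.load('pics/top0.npz')['img']
c=cv2.cvtColor(a[170:260,170:380],cv2.COLOR_RGB2BGR)
cv2.imwrite('pics/tc.png',cv2.resize(c,(798,342),interpolation=cv2.INTER_CUBIC))
E
```

```text
silver [ 0.4053 -0.2645  0.018 ]
copper [ 0.49   -0.2571  0.018 ]
brass [ 0.5797 -0.2862  0.018 ]
decoy [ 0.4511 -0.4639  0.02  ]
nose [0.4715 0.0489 0.13  ]
bar [0.4101 0.2534 0.155 ]
bar e1 [0.4435 0.2616 0.155 ]
bar e2 [0.377  0.2431 0.155 ]
tray1 [ 0.6612 -0.1884  0.012 ]
tray2 [ 0.6323 -0.38    0.012 ]
b1 [0.5439 0.0157 0.018 ]
b2 [ 0.4239 -0.0142  0.018 ]
b3 [0.3703 0.1602 0.018 ]
b4 [0.4985 0.1968 0.018 ]
silverS [ 0.4068 -0.263   0.011 ]
copperS [ 0.4955 -0.255   0.011 ]
noseS [0.4743 0.0516 0.13  ]
trayS [ 0.6646 -0.193   0.012 ]
tray [ 0.6336 -0.3858  0.012 ]
tray [ 0.3185 -0.3344  0.012 ]
b [ 0.4309 -0.024   0.018 ]
b [0.5481 0.0166 0.018 ]
b [0.3723 0.1514 0.018 ]
```

View pics/tc.png

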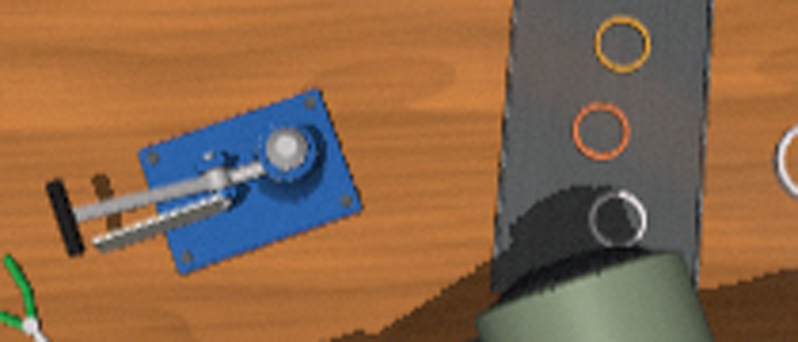

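Crop: silver is at (617,219), in the arm's shadow; its inner and outer sizes match the other tray rings. Top and side estimates agree within 2 to 3 mm, so I am moving above the silver ring.

Call:
jog_arm(
  plan="0.5 -0.25 0.1 0 0 0.1 1;0.9 -0.5 0.2 0 0 0.2 1;0.9 -0.5 0.2 0 0 0.28 1;0.9 -0.5 0.2 0 0 0.357 1;0.9 -0.5 0.2 0 0 0.357 1",
)

```text
t: 0.6
position: [0.2774, -0.4251, 0.211]
eef_rot: [-3.131, 0.252, 0.001]
ft_force: [0.1, 0.1, 0.0]
grip_width: 0.0857
grip_force: 0.0
```

```bash
python3 - <<'E'
from h import *
s=read_state();print(s['t'],s['position'],s['joint_positions'],togo([.406,-.264,.15]),togo([.406,-.264,.15])+0)
E
```

```text
0.6 [ 0.27735915 -0.42508956  0.21096657] [-1.13815369e+00  2.64115812e-01 -3.33698358e-01  9.73789926e-01
 -8.02594158e-05  2.16402931e+00] [ 1.01258869 -1.79548513  0.61026326] [ 1.01258869 -1.79548513  0.61026326]
```

Call:
jog_arm(
  plan="0.25 -0.43 0.15 0 0 0 1;0.5 -0.9 0.3 0 0 0 1;0.5 -0.9 0.3 0 0 0 1",
)

```text
t: 0.9
position: [0.3417, -0.3408, 0.1796]
eef_rot: [-3.128, 0.243, 0.003]
ft_force: [-0.7, 0.5, -0.4]
grip_width: 0.0851
grip_force: 0.0
```

Call:
jog_arm(
  plan="0.25 -0.43 0.15 0 0 0 1;0.5 -0.9 0.3 0 0 0 1;0.5 -0.9 0.3 0 0 0 1;0.5 -0.9 0.3 0 0 0 1;0.5 -0.9 0.3 0 0 0 1",
)

```text
t: 1.4
position: [0.4047, -0.2655, 0.1516]
eef_rot: [3.13, -0.254, 0.0]
ft_force: [-0.7, -0.1, -0.0]
grip_width: 0.0852
grip_force: 0.0
```

```bash
python3 - <<'E'
from h import *
d=snap('wrist','w1');s=read_state();print(s['t'],s['position'],s['eef_rot'],proj(d,[.406,-.264,.018]))
R=Ro.from_rotvec(s['eef_rot']);print((-d['R'].T@np.ravel(d['t'])-s['position'])@R.as_matrix())
E
```

```text
1.45 [ 0.40455144 -0.26585188  0.15175476] [ 3.13011381e+00 -2.55561809e-01  7.31941533e-04] [251.6105541  181.15219091]
[ 8.43623094e-02 -7.77649710e-05 -1.41601559e-01]
```

View pics/w1.png

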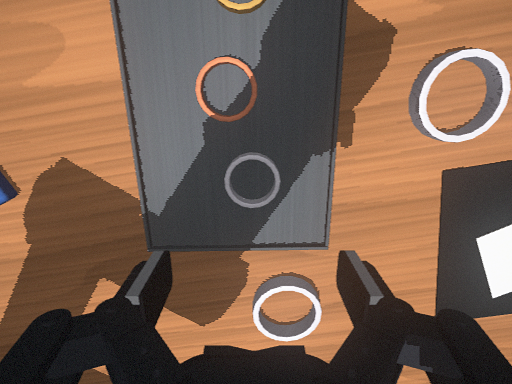

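The wrist view shows the tray silver ring centred at (252,181), as predicted (251.6,181). Another silver ring lies off the tray at (287,308), so I am checking sizes and clearances.

```bash
python3 - <<'E'
from h import *
d=dict(np.load('pics/w1.npz'))
def P(u,v,z): return ray(d,u,v,z)
for n,a,b in [('silver',(225,181),(280,181)),('copper',(195,88),(257,88)),('decoy',(253,310),(321,310)),('silver v',(252,153),(252,208)),('tray',(150,248),(328,248))]:
    p,q=P(*a,.018),P(*b,.018); print(n,((p+q)/2).round(4),np.linalg.norm(p-q).round(4))
print(togo([.406,-.264,.06]))
E
```

```text
silver [ 0.406  -0.2649  0.018 ] 0.0543
copper [ 0.4951 -0.2557  0.018 ] 0.0552
decoy [ 0.245 -0.279  0.018] 0.0791
silver v [ 0.4057 -0.2643  0.018 ] 0.0567
tray [ 0.3344 -0.2385  0.018 ] 0.1907
[ 0.01078414 -0.02156077  0.91753214]
```

Call:
jog_arm(
  plan="0.01 -0.02 0.4 0 0 0 1;0.01 -0.02 0.8 0 0 0 1;0.01 -0.02 1.0 0 0 0 1;0.01 -0.02 1.0 0 0 0 1",
)

```text
t: 1.85
position: [0.4037, -0.2625, 0.0492]
eef_rot: [-3.128, 0.258, 0.006]
ft_force: [0.5, 0.6, -0.4]
grip_width: 0.0856
grip_force: 0.0
```

Call:
jog_arm(
  plan="0 0 0.2 0 0 0 1;0 0 0.4 0 0 0 1;0 0 0.49 0 0 0 1;0 0 0.49 0 0 0 1;0 0 0.49 0 0 0 1",
)

```text
t: 2.35
position: [0.4066, -0.2634, 0.0033]
eef_rot: [3.13, -0.255, 0.002]
ft_force: [0.5, -0.0, 0.4]
grip_width: 0.0852
grip_force: 0.0
```

Call:
jog_arm(
  plan="0 0 0 0 0 0 0;0 0 0 0 0 0 -0.5;0 0 0 0 0 0 -1;0 0 0 0 0 0 -1;0 0 0 0 0 0 -1;0 0 0 0 0 0 -1;0 0 0 0 0 0 -1",
)

```text
t: 3.05
position: [0.4067, -0.2631, 0.004]
eef_rot: [3.13, -0.253, 0.002]
ft_force: [-2.1, 2.6, 12.8]
grip_width: 0.0535
grip_force: 60.3
```

Call:
jog_arm(
  plan="0 0 -0.1 0 0 0 -1;0 0 -0.3 0 0 0 -1;0 0 -0.6 0 0 0 -1;0 0 -1 0 0 0 -1;0 0 -1 0 0 0 -1;0 0 -1 0 0 0 -1",
)

```text
t: 3.65
position: [0.4069, -0.2631, 0.1036]
eef_rot: [3.129, -0.254, 0.004]
ft_force: [-0.4, 0.1, -2.2]
grip_width: 0.0537
grip_force: 63.0
```

```bash
python3 - <<'E'
from h import *
d=snap('wrist','w2');s=read_state();print(s['t'],s['position'],s['grip_width'],s['ft_force'])
R=Ro.from_rotvec(s['eef_rot'])
for z in(-.02,-.01,0): print(z,proj(d,s['position']+R.apply([0,0,z])),proj(d,s['position']+R.apply([0.028,0,z])),proj(d,s['position']+R.apply([-0.028,0,z])))
E
```

```text
3.7 [ 0.40610338 -0.2623907   0.10247237] 0.05375551174421074 [ 0.36145992 -0.2595318  -1.78641875]
-0.02 [252.06200431 274.08849918] [251.92619749 222.44161849] [252.18169075 319.60485737]
-0.01 [252.14433282 262.90719324] [252.02260709 213.94133843] [252.25245067 306.3990906 ]
0 [252.21709898 253.02458158] [252.10715749 206.48666494] [252.31542603 294.64613803]
```

View pics/w2.png

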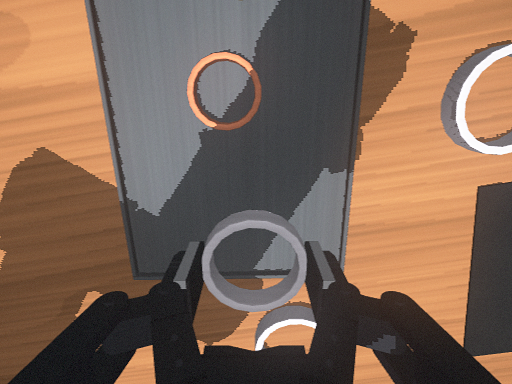

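The ring is held level between the pads, with its rim spanning columns 203 to 307 and rows about 212 to 310. I am measuring its offset along tool x.

```bash
python3 - <<'E'
from h import *
d=dict(np.load('pics/w2.npz'));g=cv2.cvtColor(d['img'],cv2.COLOR_RGB2GRAY)
print('col',list(zip(range(200,320,1),g[200:320,255])).__repr__().replace('np.uint8',''))
print('row266',g[266,190:320].tolist())
s=read_state();R=Ro.from_rotvec(s['eef_rot'])
for off in(-.004,-.002,0,.002,.004):
  print(off,[ (proj(d,s['position']+R.apply([off+x,0,z]))[1].round(1)) for x,z in[(.028,0),(.028,-.014),(.023,-.014),(-.023,0),(-.023,-.014),(-.028,-.014)]])
E
```

```text
col [(200, (66)), (201, (68)), (202, (65)), (203, (69)), (204, (71)), (205, (70)), (206, (68)), (207, (72)), (208, (67)), (209, (65)), (210, (114)), (211, (116)), (212, (116)), (213, (115)), (214, (113)), (215, (110)), (216, (113)), (217, (114)), (218, (114)), (219, (115)), (220, (141)), (221, (170)), (222, (163)), (223, (164)), (224, (160)), (225, (161)), (226, (159)), (227, (158)), (228, (90)), (229, (71)), (230, (69)), (231, (69)), (232, (67)), (233, (63)), (234, (70)), (235, (69)), (236, (73)), (237, (68)), (238, (74)), (239, (68)), (240, (71)), (241, (69)), (242, (67)), (243, (71)), (244, (68)), (245, (67)), (246, (68)), (247, (65)), (248, (66)), (249, (71)), (250, (71)), (251, (71)), (252, (72)), (253, (71)), (254, (68)), (255, (68)), (256, (67)), (257, (71)), (258, (69)), (259, (74)), (260, (71)), (261, (68)), (262, (72)), (263, (70)), (264, (69)), (265, (113)), (266, (105)), (267, (128)), (268, (128)), (269, (64)), (270, (70)), (271, (62)), (272, (59)), (273, (60)), (274, (53)), (275, (80)), (276, (110)), (277, (65)), (278, (73)), (279, (89)), (280, (87)), (281, (87)), (282, 
[... 1005 characters left out ...]
, 99, 138, 162, 157, 158, 154, 162, 164, 119, 50, 44, 44, 43, 46, 40, 46, 39, 41, 45, 58, 85, 99]
-0.004 [np.float64(213.5), np.float64(224.7), np.float64(234.0), np.float64(293.2), np.float64(310.0), np.float64(317.4)]
-0.002 [np.float64(210.0), np.float64(221.0), np.float64(230.3), np.float64(290.4), np.float64(307.0), np.float64(314.5)]
0 [np.float64(206.5), np.float64(217.2), np.float64(226.6), np.float64(287.5), np.float64(304.0), np.float64(311.5)]
0.002 [np.float64(203.0), np.float64(213.4), np.float64(222.9), np.float64(284.7), np.float64(300.9), np.float64(308.5)]
0.004 [np.float64(199.4), np.float64(209.5), np.float64(219.1), np.float64(281.8), np.float64(297.8), np.float64(305.5)]
```

Call:
jog_arm(
  plan="0 -0.2 -0.4 0 0 -0.08 -1;0.1 -0.5 -0.7 0 0 -0.17 -1;0.2 -0.8 -0.9 0 0 -0.26 -1;0.4 -1 -0.9 0 0 -0.35 -1;0.5 -1 -0.9 0 0 -0.44 -1;0.5 -1 -0.9 0 0 -0.53 -1;0.5 -1 -0.9 0 0 -0.62 -1;0.5 -1 -0.9 0 0 -0.71 -1;0.5 -1 -0.9 0 0 -0.8 -1;0.5 -1 -0.9 0 0 -0.89 -1",
)

```text
t: 4.7
position: [0.4706, -0.1713, 0.1905]
eef_rot: [-2.553, -1.826, 0.002]
ft_force: [-0.8, 0.5, -1.0]
grip_width: 0.0539
grip_force: 63.5
```

```bash
python3 - <<'E'
from h import *
s=read_state();R=Ro.from_rotvec(s['eef_rot']).as_matrix();print(R.round(3),np.degrees(np.arctan2(R[1,1],R[0,1])),s['joint_positions'])
print(togo([.495,-.027,.19]))
E
```

```text
[[ 0.323  0.946 -0.003]
 [ 0.946 -0.323  0.002]
 [ 0.001 -0.004 -1.   ]] -18.84248938906217 [-4.96577081e-01  2.71594938e-01 -3.79744650e-01  9.23007842e-01
 -4.46642636e-08  1.40308376e+00]
[ 1.44432068 -0.23466039  0.00650204]
```

Call:
jog_arm(
  plan="0.3 -0.1 0 0 0 -0.08 -1;0.7 -0.2 0 0 0 -0.17 -1;0.9 -0.23 0 0 0 -0.26 -1;0.9 -0.23 0 0 0 -0.35 -1;0.9 -0.23 0 0 0 -0.392 -1;0.9 -0.23 0 0 0 -0.392 -1;0.9 -0.23 0 0 0 -0.392 -1",
)

```text
t: 5.4
position: [0.4787, -0.0791, 0.1912]
eef_rot: [-1.889, -2.507, 0.001]
ft_force: [-0.0, -0.3, -1.2]
grip_width: 0.0538
grip_force: 63.5
```

```bash
python3 - <<'E'
from h import *
d=snap('wrist','w3');s=read_state();R=Ro.from_rotvec(s['eef_rot']).as_matrix();print(s['t'],np.degrees(np.arctan2(R[1,1],R[0,1])))
print(proj(d,[.4725,.05,.13]),togo([.4725,.05,.19]))
E
```

```text
5.45 16.014063388252247
[302.75262015  19.70410513] [1.26004515 0.29522986 0.01508869]
```

View pics/w3.png

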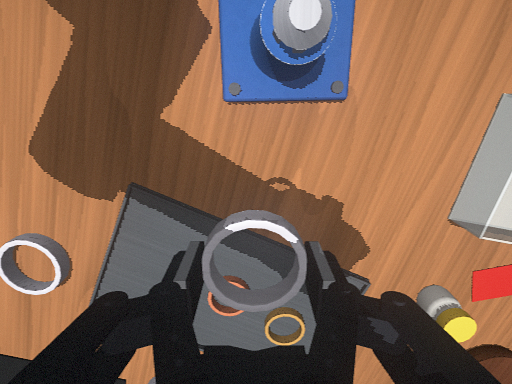

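Wrist view: the nose cap is at about (305,13), against a predicted (303,20), and the base plate edge is almost level in the image, so the yaw is right. I am moving closer and measuring there.

Call:
jog_arm(
  plan="0.3 0.15 0 0 0 0 -1;0.6 0.3 0 0 0 0 -1;0.6 0.3 0 0 0 0 -1;0.6 0.3 0 0 0 0 -1",
)

```text
t: 5.85
position: [0.4915, -0.0131, 0.192]
eef_rot: [-1.888, -2.511, 0.001]
ft_force: [0.5, -0.5, -0.9]
grip_width: 0.0537
grip_force: 63.5
```

```bash
python3 - <<'E'
from h import *
d=snap('wrist','w4');s=read_state();R=Ro.from_rotvec(s['eef_rot']).as_matrix();print(s['t'],s['position'],np.degrees(np.arctan2(R[1,1],R[0,1])))
print(proj(d,[.4725,.05,.13]),proj(d,[.4725,.05,.10]),togo([.4725,.05,.19]))
c=cv2.cvtColor(d['img'][0:320,130:400],cv2.COLOR_RGB2BGR)
cv2.imwrite('pics/w4c.png',cv2.resize(c,None,fx=1.85,fy=1.85,interpolation=cv2.INTER_CUBIC))
E
```

```text
5.9 [ 0.49142982 -0.01367321  0.19202198] 16.07430480489128
[253.30553802 119.89098307] [253.40008875 116.36044128] [ 0.66425592 -0.00558285  0.02008138]
```

View pics/w4c.png

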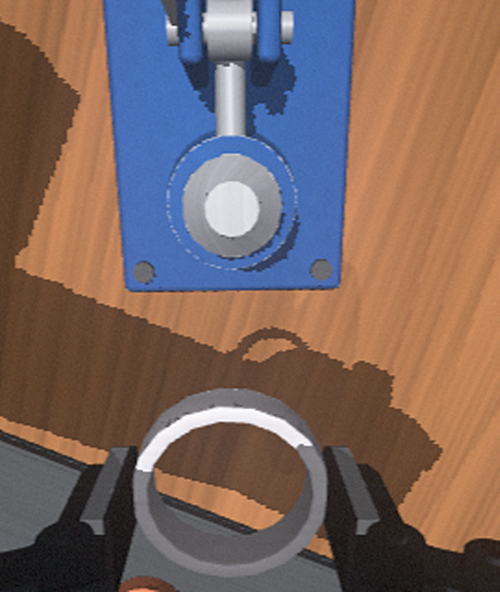

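Crop: the nose cap is centred at (232,208), which is image (255.4,112.4), and the shoulder rim centre is at (255.7,109.2). That is about 3 mm further along tool x than my first estimate.

```bash
python3 - <<'E'
from h import *
d=dict(np.load('pics/w4.npz'))
p=ray(d,255.4,112.4,.13);q=ray(d,255.7,109.2,.10)
s=read_state();R=Ro.from_rotvec(s['eef_rot'])
# ring top centre, model of tool offset
ringpx=[proj(d,s['position']+R.apply([o,0,-.013])) for o in(-.001,0)]
print(p,q,togo([*p[:2],.19]),togo([*q[:2],.19]),ringpx)
g=cv2.cvtColor(d['img'],cv2.COLOR_RGB2GRAY)
ro=[proj(d,s['position']+R.apply([-.001,y,-.013]))[0] for y in(-.028,.028)];print(ro)
c=int(ringpx[0][1]);print(c,g[c,192:212].tolist(),g[c,296:316].tolist())
E
```

```text
[0.47249392 0.05513659 0.13      ] [0.47271989 0.05565718 0.1       ] [0.71363046 0.00858114 0.02006124] [0.71800713 0.01219384 0.02005786] [array([254.03975285, 267.84017761]), array([254.04155079, 266.16419068])]
[np.float64(199.5970377742239), np.float64(308.47208195014855)]
267 [37, 36, 31, 28, 31, 35, 30, 30, 30, 29, 105, 132, 128, 126, 127, 129, 129, 104, 81, 81] [85, 80, 80, 104, 123, 128, 130, 130, 130, 132, 97, 42, 30, 37, 29, 34, 36, 33, 30, 36]
```

Call:
jog_arm(
  plan="0.35 0 0 0 0 0 -1;0.65 0.01 0 0 0 0 -1;0.725 0.01 0 0 0 0 -1;0.725 0.01 0.2 0 0 0 -1;0.725 0.01 0.4 0 0 0 -1;0.725 0.01 0.5 0 0 0 -1;0.725 0.01 0.5 0 0 0 -1;0.725 0.01 0.5 0 0 0 -1",
)

```text
t: 6.7
position: [0.4728, 0.0559, 0.1426]
eef_rot: [1.89, 2.509, -0.0]
ft_force: [0.2, 0.2, 0.1]
grip_width: 0.0536
grip_force: 63.5
```

```bash
python3 - <<'E'
from h import *
d=snap('wrist','w5');s=read_state();print(s['t'],s['position'],s['ft_force'],togo([.4726,.0554,.142]))
print(proj(d,[.4726,.0554,.13]),proj(d,[.4726,.0554,.10]))
c=cv2.cvtColor(d['img'][180:340,150:360],cv2.COLOR_RGB2BGR)
cv2.imwrite('pics/w5c.png',cv2.resize(c,None,fx=3.7,fy=3.7,interpolation=cv2.INTER_CUBIC))
E
```

```text
6.75 [0.47320198 0.05607055 0.14298823] [ 0.16660714 -0.44964222 -0.32379195] [-0.0047756  -0.00764857  0.00987689]
[253.68936809 241.70746296] [253.70886049 220.63777194]
```

View pics/w5c.png

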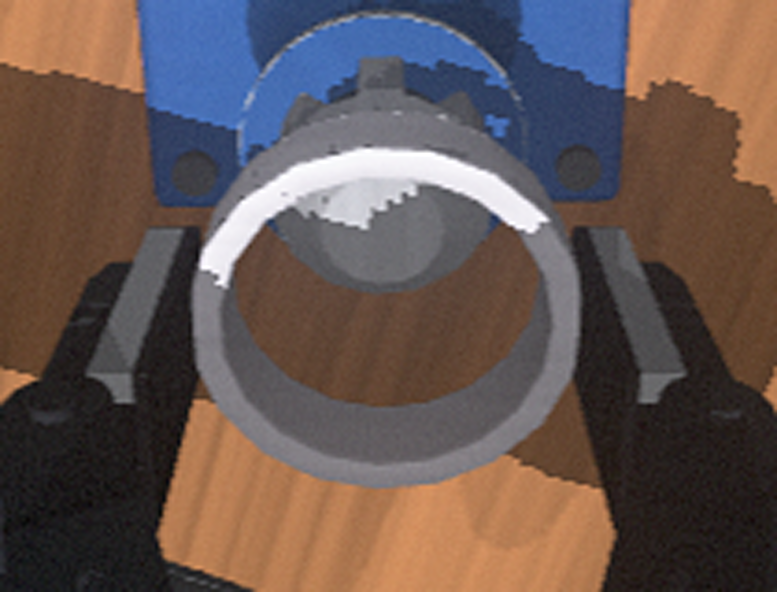

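The crop shows the nose cap centred at (382,231), which is image (253.2,242.3) and within 1 px of the prediction, so the ring is over the column to about 1 mm. Lowering now.

Call:
jog_arm(
  plan="0 -0.01 0.05 0 0 0 -1;0 -0.01 0.1 0 0 0 -1;0 -0.01 0.15 0 0 0 -1;0 -0.01 0.2 0 0 0 -1;0 -0.01 0.25 0 0 0 -1;0 -0.01 0.28 0 0 0 -1;0 -0.01 0.28 0 0 0 -1",
)

```text
t: 7.45
position: [0.4711, 0.0564, 0.1137]
eef_rot: [-1.888, -2.51, 0.001]
ft_force: [-0.3, -1.1, -0.3]
grip_width: 0.0536
grip_force: 63.5
```

Call:
jog_arm(
  plan="0 0 0.03 0 0 0 -1;0 0 0.06 0 0 0 -1;0 0 0.09 0 0 0 -1;0 0 0.11 0 0 0 -1;0 0 0.11 0 0 0 -1;0 0 0.11 0 0 0 -1",
)

```text
t: 8.05
position: [0.4715, 0.0563, 0.1033]
eef_rot: [-1.888, -2.511, 0.0]
ft_force: [-0.5, 1.3, -0.4]
grip_width: 0.0537
grip_force: 63.5
```

Call:
jog_arm(
  plan="0 0 0.01 0 0 0 -1;0 0 0.02 0 0 0 -1;0 0 0.02 0 0 0 -1;0 0 0.02 0 0 0 -1",
)

```text
t: 8.45
position: [0.4715, 0.0563, 0.1013]
eef_rot: [-1.888, -2.511, -0.0]
ft_force: [-0.1, 0.0, -0.3]
grip_width: 0.0535
grip_force: 63.5
```

```bash
python3 - <<'E'
from h import *
for i in range(3):
  d=snap('side','s3');s=read_state();print(s['t'],s['position'],s['ft_force'])
E
```

```text
8.5 [0.4715456  0.05632585 0.10128791] [-0.30629252 -0.41571154 -0.38510368]
8.55 [0.47156717 0.05633487 0.10131472] [ 0.47684169  0.56217588 -0.05734751]
8.6 [0.4715823  0.05631642 0.10131947] [ 1.01691915  0.39579981 -0.75485788]
```

Call:
jog_arm(
  plan="0 0 0.01 0 0 0 -1;0 0 0.01 0 0 0 -1;0 0 0.01 0 0 0 0.4;0 0 0.01 0 0 0 0.6;0 0 0.01 0 0 0 0.8;0 0 0.01 0 0 0 1;0 0 0.01 0 0 0 1;0 0 0.01 0 0 0 1",
)

```text
t: 9.4
position: [0.4715, 0.0563, 0.1003]
eef_rot: [1.888, 2.511, 0.0]
ft_force: [-0.5, -0.4, 0.4]
grip_width: 0.0855
grip_force: 0.0
```

Call:
jog_arm(
  plan="0 0 -0.1 0 0 0 1;0 0 -0.2 0 0 0 1;0 0 -0.4 0 0 0 1;0 0 -0.6 0 0 0 1;0 0 -0.8 0 0 0 1;0 0 -1 0 0 0 1;0 0 -1 0 0 0 1;0 0 -1 0 0 0 1",
)

```text
t: 10.2
position: [0.4719, 0.0563, 0.201]
eef_rot: [1.888, 2.509, 0.002]
ft_force: [-0.7, -0.5, 0.0]
grip_width: 0.0855
grip_force: 0.0
```

```bash
python3 - <<'E'
from h import *
d=snap('wrist','w6');s=read_state();print(s['t'],s['position'])
for z in(.1,.114): print(proj(d,[.4726,.0554,z]))
e=snap('side','s4'); print(proj(e,[.4726,.0554,.107]))
a=cv2.cvtColor(d['img'][130:290,150:360],cv2.COLOR_RGB2BGR)
u,v=proj(e,[.4726,.0554,.107]).astype(int)
b=cv2.cvtColor(e['img'][v-50:v+50,u-60:u+60],cv2.COLOR_RGB2BGR)
a=cv2.resize(a,(394,300),interpolation=cv2.INTER_CUBIC);b=cv2.resize(b,(360,300),interpolation=cv2.INTER_CUBIC)
cv2.imwrite('pics/c6.png',np.hstack([a,b]))
E
```

```text
10.25 [0.47131206 0.05633184 0.20021275]
[254.38118216 193.53476472]
[254.43894069 199.06473345]
[230.55476044 203.18979789]
```

View pics/c6.png

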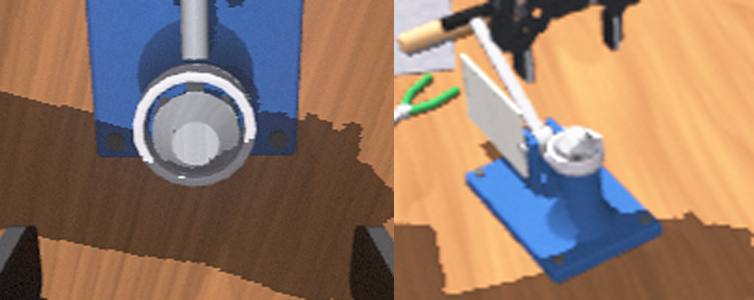

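The ring lies flat on the shoulder around the nose in both views, and the fingers are clear. Next I shut the fingers and move over the bar, about 208 mm along tool +x.

Call:
jog_arm(
  plan="0.3 0.06 0 0 0 0 -1;0.6 0.06 0 0 0 0 -1;1 0.06 0 0 0 0 -1;1 0.06 0 0 0 0 -1;1 0.06 0 0 0 0 -1",
)

```text
t: 10.8
position: [0.4488, 0.1544, 0.1995]
eef_rot: [-1.885, -2.512, 0.002]
ft_force: [0.1, 0.6, 0.3]
grip_width: 0.0123
grip_force: 0.0
```

```bash
python3 - <<'E'
from h import *
d=snap('wrist','w7');s=read_state();print(s['t'],s['position'],s['grip_width'],s['joint_positions'])
y=np.array([-.281,.960,0]);O=np.array([.4726,.0554,0])
print(proj(d,O+y*.209+[0,0,.155]),togo(O+y*.209+[0,0,.2]))
E
```

```text
10.85 [0.44921569 0.15378716 0.19963038] 0.004620132614919265 [ 1.74543582e-01  2.14854575e-01 -4.30567076e-01  9.26603347e-01
 -5.25999194e-04  1.46387102e+00]
[245.50555823  49.16201377] [ 1.0804647  -0.0555182  -0.00404864]
```

View pics/w7.png

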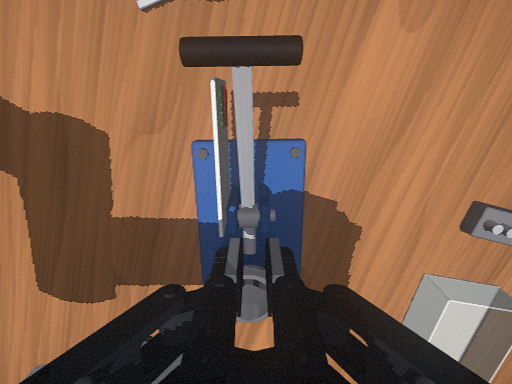

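The wrist view shows the bar centred at (241,50), against a predicted (245,49), and level in the image. The scale plate, columns 211 to 228, ends well short of the bar. Moving above the bar.

Call:
jog_arm(
  plan="0.4 0 0 0 0 0 -1;0.8 0 0 0 0 0 -1;1 0 0 0 0 0 -1;1 0 0 0 0 0 -1",
)

```text
t: 11.25
position: [0.4217, 0.2508, 0.1999]
eef_rot: [-1.886, -2.512, 0.0]
ft_force: [0.6, -0.6, 0.9]
grip_width: -0.0002
grip_force: 0.0
```

Call:
jog_arm(
  plan="0.09 0 0.1 0 0 0 -1;0.09 0 0.2 0 0 0 -1;0.09 0 0.3 0 0 0 -1;0.09 0 0.3 0 0 0 -1;0.09 0 0.3 0 0 0 -1",
)

```text
t: 11.75
position: [0.4192, 0.2581, 0.1697]
eef_rot: [-1.889, -2.509, 0.002]
ft_force: [-0.0, -0.0, 0.6]
grip_width: 0.0001
grip_force: 0.0
```

Call:
jog_arm(
  plan="0 0 0.05 0 0 0 -1;0.02 0 0.1 0 0 0 -1;0.04 0 0.15 0 0 0 -1;0.06 0 0.2 0 0 0 -1;0.08 0 0.25 0 0 0 -1;0.1 0 0.3 0 0 0 -1;0.12 0 0.35 0 0 0 -1;0.14 0 0.4 0 0 0 -1;0.14 0 0.4 0 0 0 -1;0.14 0 0.4 0 0 0 -1",
)

```text
t: 12.75
position: [0.4154, 0.2743, 0.131]
eef_rot: [-1.885, -2.51, -0.006]
ft_force: [-2.8, 3.9, 8.1]
grip_width: 0.0001
grip_force: 3.8
```

Call:
jog_arm(
  plan="0.02 0 0.05 0 0 0 -1;0.03 0 0.1 0 0 0 -1;0.04 0 0.15 0 0 0 -1;0.05 0 0.2 0 0 0 -1;0.055 0 0.25 0 0 0 -1;0.06 0 0.3 0 0 0 -1;0.065 0 0.34 0 0 0 -1;0.065 0 0.36 0 0 0 -1;0.065 0 0.36 0 0 0 -1;0.065 0 0.36 0 0 0 -1",
)

```text
t: 13.75
position: [0.4136, 0.2814, 0.0954]
eef_rot: [-1.884, -2.509, -0.008]
ft_force: [-4.0, 5.5, 9.4]
grip_width: -0.0006
grip_force: 4.7
```

```bash
python3 - <<'E'
from h import *
e=snap('side','s5');s=read_state();print(s['t'],s['position'],s['ft_force'])
y=np.array([-.281,.960,0]);x=np.array([.96,.281,0]);O=np.array([.4726,.0554,0])
p=np.array(s['position'])-O;print('along y',p@y,'x',p@x)
v=.52-np.arcsin((s['position'][2]-.008-.075)/.16);print('v est',v)
b=cv2.cvtColor(e['img'][120:270,130:330],cv2.COLOR_RGB2BGR)
cv2.imwrite('pics/c8.png',cv2.resize(b,(800,600),interpolation=cv2.INTER_CUBIC))
E
```

```text
13.8 [0.41363976 0.28142073 0.09540288] [-3.81086455  6.04518553  9.54504897]
along y 0.2335477323865843 x 0.00690999359081917
v est 0.442404156336721
```

View pics/c8.png

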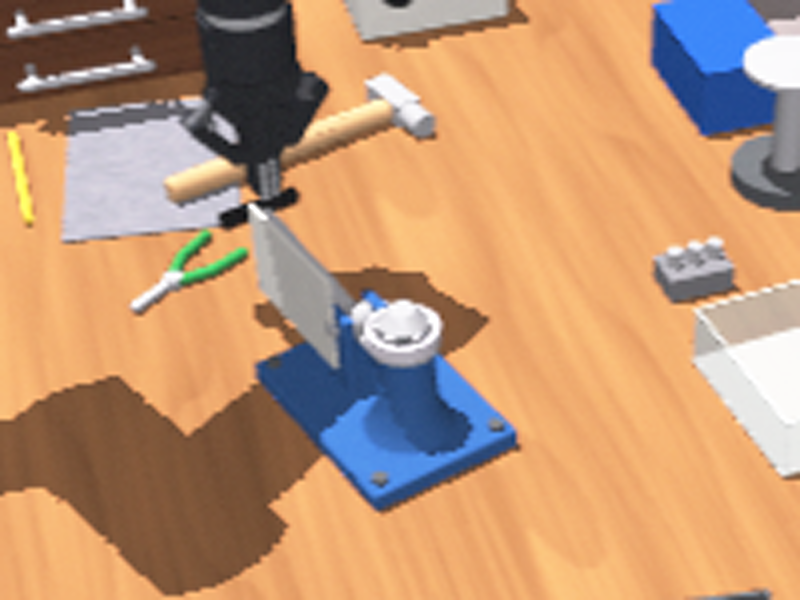

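The side crop shows the fingers on the bar at (262,205) with the arm pressed nearly level, and the ring still flat at (402,330). There is about 7 N of outward side force, so I am easing the tool back 4 mm onto the bar's centre line.

Call:
jog_arm(
  plan="-0.01 0 0 0 0 0 -1;-0.02 0 0 0 0 0 -1;-0.03 0 0 0 0 0 -1;-0.04 0 0 0 0 0 -1;-0.04 0 0.01 0 0 0 -1;-0.04 0 0.01 0 0 0 -1;-0.04 0 0.01 0 0 0 -1",
)

```text
t: 14.5
position: [0.4154, 0.2776, 0.0946]
eef_rot: [-1.885, -2.51, -0.009]
ft_force: [-3.1, 6.1, 10.3]
grip_width: -0.0001
grip_force: 4.7
```

```bash
python3 - <<'E'
from h import *
y=np.array([-.281,.960,0]);O=np.array([.4726,.0554,0])
for i in range(4):
  e=snap('wrist','w9');s=read_state();p=np.array(s['position'])
  print(s['t'],p,np.array(s['ft_force']).round(2),(p-O)@y,.52-np.arcsin((p[2]-.083)/.16))
print([proj(e,O+y*.2296+np.array([.96,.281,0])*k+[0,0,.086]).round(1).tolist() for k in(-.035,.035)],[proj(e,O+[0,0,z]).round() for z in(.1,.13)])
b=snap('top','t9')
cv2.imwrite('pics/c9.png',cv2.cvtColor(e['img'],cv2.COLOR_RGB2BGR))
E
```

```text
14.55 [0.41543495 0.27753844 0.09462396] [-1.98  6.02  8.6 ] 0.22931628397389206 0.44728619112689655
14.6 [0.41544302 0.27753789 0.09462541] [-2.03  6.19  9.17] 0.22931348240443172 0.44727708970816693
14.65 [0.415458   0.27754067 0.09461541] [-2.44  6.04 10.06] 0.2293119450482877 0.4473397696149503
14.7 [0.41544478 0.27755349 0.09463368] [-2.47  5.83 10.38] 0.22932796625382276 0.4472252945946612
[[181.2, 244.1], [301.4, 243.6]] [array([245., 511.]), array([244., 569.])]
```

View pics/c9.png

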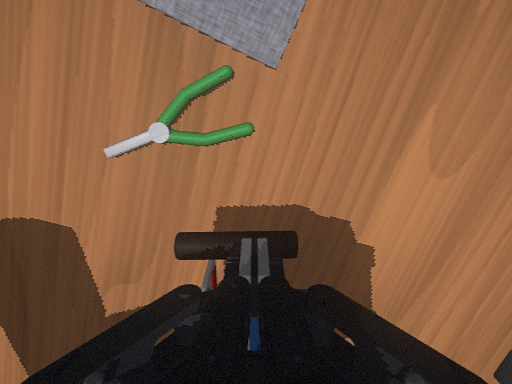

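The bar sits at row 245 (244 predicted for the middle of the green band). The fingers are centred on it, and the force is steady at about 10 N with the arm still.

```bash
python3 -c "
from h import *
print(hand_in())"
```

```text
the job is handed in; nothing more can be done
None
```

The silver bangle was flat on the shoulder and released. I handed in at 14.7 s still holding the lever at an estimated 0.447 rad (green band) with about 10 N; no verdict came back.

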